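# Load a sample carrier and hold it home behind the test set's lip

## Robot

A 6-joint arm with a two-finger parallel gripper is mounted at the origin on the work surface. World frame = base frame: x ahead of the robot, y to its left, z up, the work surface at z = 0. Lengths are in m, angles in rad, forces in N, time in s.
With the tool pointing down it reaches from about 0.3 to 0.875 m from the base axis. Payload 4.2 kg.
Tool frame: the origin (TCP) lies between the finger pads; the fingertips stand 14 mm ahead of it and the grasp point (between the pads) lies 5 mm behind it (r.tip_extent is the distance from the TCP to the fingertips, in m); z points along the fingers, y is the line along which they close (so a half turn about z gives the same grasp; the last joint's range is limited). The gripper opens to 85 mm and grips with 20 to 120 N. Pads are 22 mm wide; open, the fingers measure 114 mm over their backs; the gripper's body (76 mm by 85 mm) begins 54 mm behind the grasp point. The pads swing forward as they close: fully open they stand 13 mm farther back than shut.
Start: joints at [-1.335, 0.32, 1.565, -0, 1.257, -0.02], TCP at [0.145, -0.556, 0.245] pointing down, gripper open.
Joint ranges: [-3.11, 3.11], [-0.84, 2.01], [0.21, 2.61], [-1.34, 4.49], [0.05, 2.63], [-2.56, 2.56]. Speed limits (rad/s): [2.57, 2.57, 3.14, 3.14, 3.14, 3.14].

## Interface

Orientations are given as a 3x3 rotation matrix whose columns are the frame's x, y, z axes.
In Python, from rig import r gives the robot as it stands. The module is installed in compiled form; this text tells all that it offers.
- The arm moves only by the tool send_rows, never from a script. Its argument "steps" is one flat list of numbers, 6 for each row, row after row: the shift along the tool's x, y, z in cm, then the turn, a rotation vector about the tool's x, y, z in rad. A call has 1 to 20 rows; each row shifts and turns the commanded pose from where the row before left it, along the tool's axes as they then stand; what a row does not reach is not made up. A row lasts 1/10 s, in which the tool goes at most 50 mm and 8.59 degrees, less where a joint would pass 70% of its speed; a pose out of reach is approached as far as the arm can. A call is refused whole if a number of a shift passes 5 or a number of a turn 0.15, either way. A call with a gripper value outside its range is refused whole. "jaw" is the finger opening in cm, from 0 to 8.54, set as the call begins (left out, the last holds). The fingers move at their own pace and stop on an object; "squeeze" is the grip in N (left out, the last holds). Time passes only in rows, so rows that do not move let the fingers close. It gives the time, the measured TCP pose, the force, the opening and the grip force at its end, in the units of the state.
- r.state(): the state, without advancing time (a new reading comes with each control period).
- r.grab_frame(name): name is "scene" or "top"; returns a dict with "color" (420x560x3 uint8, blue, green, red), "depth" (420x560 float32, m along the optical axis (not along the pixel's ray), 0 where there is no reading), "camera_matrix" (3x3 intrinsics, pixels), "position" and "orientation" of the camera in the world. Camera axes: x right, y down, z forward; pixel columns grow to the right and rows downward; lengths in m; the calibration is good to about 2 mm. A picture is of the moment at which its call begins.
- r.finish_job(): hands the job in; it is judged then, once.
Trained networks look in a picture, given as the dict that the camera call returned (one of the last four; its "shot" number tells which), for a name from the list of things; names that differ only in an ending like _2 or _b are one class to them, and where a whole thing is asked for, a point or a joint stands for the part that bears it (a point fixed in the world has none). Each returns a list of dicts, best first, with "score" (0 to 1); they miss things now and then, are a little off and sometimes report something else, mostly with a low value. They report only what shows in the picture. A call takes as long as a camera call. They do not tell look-alikes from the thing itself.
- r.spot_in(picture, label): "at" ([column, row] in pixels, amid what is visible of it).
- r.outline_of(picture, label): "pixels" (420x560 bool, what is visible of it) and "at" ([column, row] in pixels, amid what is visible of it).
The state is a dict: "time_s": time; "joint_positions": joint angles; "joint_vel": joint speeds; "joint_torque": joint torques, N m; "ee_pos": TCP position; "eef_rot": TCP orientation; "wrist_force": force on the tool from outside, world axes, zero at the start; "ft_torque": the same for the moment, N m; "gripper_width": finger opening in m; "finger_force": force on a finger pad.
Only numpy, scipy, OpenCV 4.12 (cv2) and the standard library are available. Lean on these libraries where they do the work, as an engineer would, in place of code of your own. Each camera call takes 0.05 s, during which the arm holds its last target. There are 200 camera calls.

## Task

Lay the round steel disc flat in the round pocket of the grey sample carrier and let go of it, before the carrier goes into the test set. Then take the carrier by its upright tab, slide it tongue first behind the test set's steel lip, and push it against the sprung contact until it is fully home, with its shoulders up to the lip; finish while still gripping the tab and holding it pressed home, because the spring pushes it out again when let go. Leave the square steel blank, the jar and the tube rack where they are.

Things in the scene. Friction and masses are not known exactly. Their poses are not given: they have to be found in the camera images.
- disc_center (a point): Centre (half-way up, 8 mm above its underside) of the loose round dark steel disc, 40 mm diameter, 16 mm thick, about 0.12 kg, lying flat on the bench on the left or right of the carrier. z axis up.
- carrier: Loose grey sample carrier on the bench, 0.35 kg, slid along it or raised 1 to 2 mm. Origin on its underside; x towards its tongue, y left, z up. Plate 18 mm thick, x -60 to 35, y -55 to 55 mm. In its top at x = 3 mm are a round pocket (y = 25) and a square one, 40 mm (y = -25, stays empty). At the rear is an upright tab. Above and beside the tongue the plate's front face, x = 35 mm, forms the shoulders.
- carrier_tab (a point): Centre of the carrier's upright tab, at x = -48, y = 0, z = 36 mm of the carrier: the tab is 12 mm thick along the carrier's x, 44 mm wide along its y, and rises from the plate's top at 18 mm to 54 mm above the bench. Axes as the carrier's. Best gripped across its 12 mm thickness, from above.
- round_pocket (a point): Centre of the floor of the carrier's round pocket (44 mm diameter, 7 mm deep), 11 mm above the bench; its mouth is 7 mm higher. A disc lying in it has its centre 8 mm above this point and sticks out 9 mm above the plate. Axes as the carrier's.
- tongue_tip (a point): Middle of the end face of the carrier's tongue, at x = 65, y = 0, z = 5 mm of the carrier, so 113 mm ahead of the tab's centre. The tongue is 10 mm thick (its underside level with the plate's), 70 mm wide and sticks out 30 mm from the shoulders. Axes as the carrier's.
- lip_edge (a point): On the bench below the middle of the front edge of the test set's steel lip. The test set is a fixed beige box, 220 mm wide, 70 mm high, its front face at x = 28 mm. x points into it, the way to push; y left, z up. Lip: 116 mm wide, from 14 to 22 mm above the bench. Under it side cheeks leave a mouth 75 mm wide, flared to about 85 mm at the front.
- tongue_home (a point): Where the tongue tip is when the carrier is fully home with its shoulders against the lip: x = 30, y = 0, z = 5 mm of lip_edge, hidden behind the lip. Axes as lip_edge; the carrier's axes are then parallel to these, with 2.5 mm play to either side. The tongue tip first meets the contact bar 8 mm before this point.
- contact_bar (a joint): How far the sprung contact bar behind the lip is pressed in, m: 0 at rest, about 0.008 with the carrier fully home. It pushes back with about 4 N at first touch, rising to about 8 N at home; sliding friction of the carrier adds 2 to 5 N, and more if it is pressed down on the bench.
- square_center (a point): Centre of the loose square dark steel blank, 36 x 36 x 16 mm, lying on the bench on the other side of the carrier from the disc; leave it.
- reagent: Amber jar with white cap, 64 mm diameter, 130 mm high, standing on the far left; origin at the centre of its underside; leave it.
- tube_rack: Purple tube rack 100 x 160 mm, 50 mm high with tubes up to about 105 mm, far right; origin at the centre of its underside; leave it.
Things that resemble listed ones, but are neither listed nor needed, are in the scene too. There is more than one size of the carrier; the job needs the middle-sized.

How it is judged:
On the way:
1. the disc lies flat in the round pocket, let go, while the carrier is still out of the test set (horizontal distance between disc_center and round_pocket below 0.004 m and z of disc_center in the frame of round_pocket below 0.0105 m and angle between disc_center's own z axis and vertical below 0.1 rad and contact force between the fingers and disc below 0.1 N and x of tongue_tip in the frame of lip_edge below 0.015 m and value of joint contact_bar below 0.001 m), for 0.2 s.
At the end, for the whole second after the job is handed in: Tongue tip within 3.5 mm of home, contact bar in 5.5 mm or more and pressed over 3 N, carrier still, flat, within 5 deg of square, fingers on it over 2 N; disc flat in the round pocket (4 mm sideways, 2.5 mm up); square blank, jar and rack within 20 mm of their starts (value of joint contact_bar above 0.0055 m and contact force between carrier and contact_bar above 3 N and contact force between the fingers and carrier above 2 N and x of tongue_tip in the frame of lip_edge above 0.0265 m and z of tongue_tip in the frame of lip_edge below 0.012 m and angle between the x axis of carrier and the x axis of lip_edge, either way round below 0.09 rad and angle between each of carrier, disc_center's own z axis and vertical below 0.1 rad and linear speed of carrier below 0.02 m/s and horizontal distance between disc_center and round_pocket below 0.004 m and z of disc_center in the frame of round_pocket below 0.0105 m and distance of each of square_center, reagent, tube_rack from where it was at the start of the episode below 0.02 m); the arm keeps its last pose, push and grip.
It fails at once if the square blank, the jar or the tube rack is shifted or knocked over (distance of any of square_center, reagent, tube_rack from where it was at the start of the episode above 0.02 m or angle between reagent's own z axis and vertical above 0.3 rad).
It also fails if it takes over 45 s, if anything falls off the work surface, if the arm or the gripper's body presses on something with over 40 N, if the wrist force passes 120 N, or if a joint passes its speed limit or range.

## Working session

There is one attempt and no reset: what is moved stays moved. The work goes in short steps, Python scripts to look and compute and a tool call to move; the robot and the scene stay as the last step left them, time stands still between calls to the robot, and variables do not carry over. Pictures are saved under pics/ and viewed, at most 10 in all, crops included, and the job is handed in when it is done.

Besides the shell and the picture viewer there is one more tool, called by a JSON object that holds its "op" and its "data". send_rows: Moves the arm, as the interface text tells. Its arguments: {"type":"object","properties":{"steps":{"type":"array","items":{"type":"number"}},"jaw":{"type":"number"},"squeeze":{"type":"number"}},"required":["steps"]}

```bash
mkdir -p pics; cat > h.py <<'E'
import numpy as np, cv2
from rig import r
def pts(f,mask):
    v,u=np.nonzero(mask&(f["depth"]>0)); d=f["depth"][v,u]; K=np.array(f["camera_matrix"])
    p=np.stack([(u-K[0,2])/K[0,0]*d,(v-K[1,2])/K[1,1]*d,d],1)
    return p@np.array(f["orientation"]).T+np.array(f["position"]),u,v
def proj(f,P):
    K=np.array(f["camera_matrix"]);c=(np.atleast_2d(P)-np.array(f["position"]))@np.array(f["orientation"])
    q=c@K.T; return q[:,:2]/q[:,2:]
E
python3 - <<'E'
from h import *
s=r.state();print(s["time_s"],s["ee_pos"],s["eef_rot"])
for n in("top","scene"):
    f=r.grab_frame(n);cv2.imwrite(f"pics/{n}0.png",f["color"]);np.save(n+"_0.npy",f,allow_pickle=True)
    print(n,np.round(f["position"],3),np.round(f["orientation"],3).tolist())
    for l in("disc_center","carrier","square_center","reagent","tube_rack","carrier_tab","round_pocket","tongue_tip","lip_edge"):
        o=r.outline_of(f,l)
        for x in o[:4]:
            if x["score"]<.2: continue
            P,u,v=pts(f,x["pixels"])
            if len(P): print(l,round(x["score"],2),np.round(x["at"]),len(P),np.round(np.median(P,0),3),np.round(P.min(0),3),np.round(P.max(0),3))
            else: print(l,x["score"],x["at"])
E
```

```text
0.0 [ 0.14538406 -0.55585678  0.24449321] [[ 9.67464930e-01  2.53004837e-01 -4.00868582e-04]
 [ 2.53005151e-01 -9.67463437e-01  1.70019567e-03]
 [ 4.23320315e-05 -1.74630150e-03 -9.99998474e-01]]
top [ 0.424 -0.015  0.983] [[0.014, -0.981, 0.194], [-1.0, -0.018, -0.016], [0.019, -0.194, -0.981]]
disc_center 0.65 [173. 264.] 212 [0.48  0.242 0.016] [0.462 0.223 0.002] [0.499 0.261 0.02 ]
carrier 0.89 [225. 207.] 979 [0.623 0.112 0.011] [ 0.581  0.061 -0.001] [0.674 0.163 0.043]
carrier 0.74 [248. 268.] 2051 [0.47  0.051 0.016] [ 0.404 -0.009 -0.003] [0.544 0.122 0.058]
carrier 0.72 [167. 145.] 3901 [0.782 0.278 0.023] [ 0.675  0.179 -0.003] [0.894 0.376 0.081]
square_center 0.46 [370. 274.] 202 [ 0.452 -0.254  0.015] [ 0.435 -0.277 -0.002] [ 0.47  -0.236  0.021]
reagent 0.9 [ 96. 192.] 1169 [0.635 0.406 0.105] [ 0.61   0.389 -0.004] [0.701 0.523 0.134]
tube_rack 0.8 [443. 203.] 2722 [ 0.649 -0.433  0.05 ] [ 0.594 -0.525  0.001] [ 0.721 -0.357  0.105]
carrier_tab 0.92 [166. 145.] 3830 [0.782 0.278 0.023] [ 0.676  0.179 -0.003] [0.894 0.368 0.081]
carrier_tab 0.78 [249. 268.] 2005 [0.47
[... 1973 characters left out ...]
06] [0.55  0.119 0.053]
round_pocket 0.75 [285. 181.] 1366 [0.473 0.051 0.012] [ 0.343 -0.01  -0.006] [0.55  0.119 0.053]
round_pocket 0.62 [320. 222.] 873 [0.637 0.109 0.007] [ 0.572  0.059 -0.007] [0.681 0.167 0.038]
round_pocket 0.58 [408. 266.] 4135 [0.82  0.272 0.021] [ 0.67   0.179 -0.008] [0.888 0.385 0.077]
tongue_tip 0.83 [320. 221.] 859 [0.638 0.109 0.007] [ 0.572  0.059 -0.007] [0.681 0.167 0.038]
tongue_tip 0.74 [404. 265.] 4143 [0.819 0.272 0.021] [ 0.667  0.179 -0.007] [0.888 0.374 0.077]
tongue_tip 0.73 [293. 185.] 1284 [0.473 0.053 0.012] [ 0.342 -0.008 -0.006] [0.55  0.119 0.053]
lip_edge 0.56 [236. 250.] 6452 [ 0.773 -0.105  0.066] [ 0.574 -0.23  -0.008] [0.807 0.016 0.087]
```

View pics/top0.png

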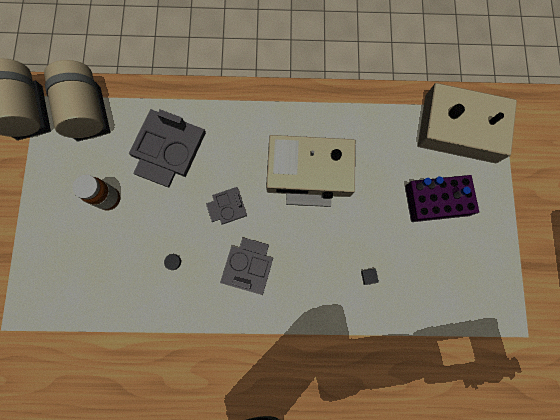

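View pics/scene0.png

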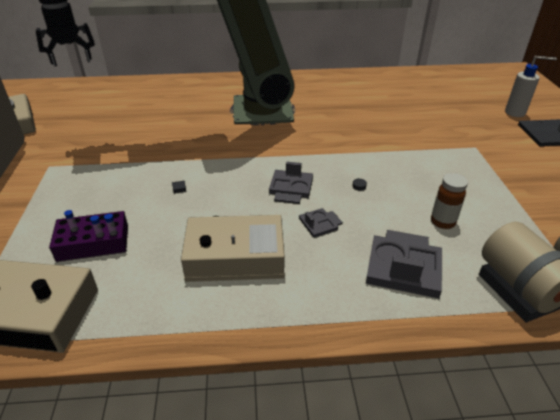

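Middle carrier is at top px (247,266), with the small one at (227,206) and the large one at (166,145). The 0.11 m plate and the tab top at about 54 mm fit the middle one. The disc is at (173,262), the square at (370,275) and the test set with its steel lip at (309,166); the box at (467,120) has no lip. Next I fit models to the silhouettes.

```bash
cat >> h.py <<'E'
from scipy.optimize import minimize
def box(x0,x1,y0,y1,z0,z1): return np.array([[x,y,z] for x in(x0,x1) for y in(y0,y1) for z in(z0,z1)])/1e3
a=np.linspace(0,2*np.pi,40)
CAR=[box(-60,35,-55,55,0,18),box(35,65,-35,35,0,10),box(-54,-42,-22,22,18,54)]
DISC=[np.array([[20*np.cos(t),20*np.sin(t),z] for t in a for z in(0,16)])/1e3]
def TS(D): return [box(28,28+D,-110,110,0,70),box(0,28,-58,58,14,22)]
def place(P,x,y,w): c,s=np.cos(w),np.sin(w); return P@np.array([[c,s,0],[-s,c,0],[0,0,1]])+[x,y,0]
def sil(f,parts,p,S=4):
    m=np.zeros((420*S,560*S),np.uint8)
    for q in parts:
        uv=((proj(f,place(q,*p[:3]))+.5)*S*16).round().astype(np.int32)
        cv2.fillConvexPoly(m,cv2.convexHull(uv),255,shift=4)
    return cv2.resize(m,(560,420),interpolation=cv2.INTER_AREA)/255.
def fit(f,mask,parts,p0):
    M=mask.astype(float)
    def cost(q):
        p=np.array(q)*[.01,.01,.1]+[*p0[:3]] if len(q)==3 else np.r_[np.array(q[:3])*[.01,.01,.1]+p0[:3]]
        pr=parts(160+10*q[3]) if callable(parts) else parts
        s=sil(f,pr,p); return np.abs(s-M).sum()/M.sum()
    n=4 if callable(parts) else 3
    b=None
    for k in(1,.3):
        x0=np.zeros(n) if b is None else b.x
        b=minimize(cost,x0,method="Nelder-Mead",options=dict(initial_simplex=np.vstack([x0]+[x0+k*e for e in np.eye(n)]),xatol=.005,fatol=1e-4,maxiter=250))
    return b.x[:3]*[.01,.01,.1]+p0[:3],b.fun,b.x[3:]
E
cat > m1.py <<'E'
from h import *
out={}
for n in("top","scene"):
    f=np.load(n+"_0.npy",allow_pickle=True).item()
    f2=r.grab_frame(n)
    img=cv2.resize(f2["color"],None,fx=4,fy=4,interpolation=cv2.INTER_CUBIC)
    for l,parts,p0,at in(("carrier",CAR,np.array([.46,.055,-.25]),(.46,.055,.01)),("disc_center",DISC,np.array([.48,.242,0.]),(.48,.242,.01)),("lip_edge",TS,np.array([.63,-.105,-.02]),(.74,-.1,.07)),("square_center",[box(-18,18,-18,18,0,16)],np.array([.452,-.254,0]),(.452,-.254,.01))):
        uv=proj(f2,at)[0]; o=[x for x in r.outline_of(f2,l) if np.hypot(*(np.array(x["at"])-uv))<25]
        if not o: print(n,l,"none");continue
        p,c,D=fit(f2,o[0]["pixels"],parts,p0); print(n,l,np.round(p,4),round(c,3),D)
        for q in (parts(160+10*D[0]) if callable(parts) else parts):
            h=cv2.convexHull(((proj(f2,place(q,*p))+.5)*4).astype(np.int32)); cv2.polylines(img,[h],True,(0,255,0),1)
    if n=="top": cv2.imwrite("pics/fit_top.png",img[500:1100,620:1420])
    else: cv2.imwrite("pics/fit_scene.png",img[580:1160,700:1500])
E
python3 m1.py
```

```text
top carrier [ 0.4748  0.0521 -0.2639] 0.035 []
top disc_center [0.4808 0.243  0.0686] 0.107 []
top lip_edge [ 0.6336 -0.0959 -0.044 ] 0.038 [-2.54266389]
top square_center [ 0.4522 -0.2552  0.0584] 0.296 []
scene carrier [ 0.4805  0.0504 -0.2656] 0.038 []
scene disc_center [ 0.4856  0.2409 -0.0172] 0.21 []
scene lip_edge [ 0.6392 -0.1003 -0.0303] 0.026 [-2.52584477]
scene square_center [ 0.4575 -0.2552  0.199 ] 0.124 []
```

View pics/fit_top.png

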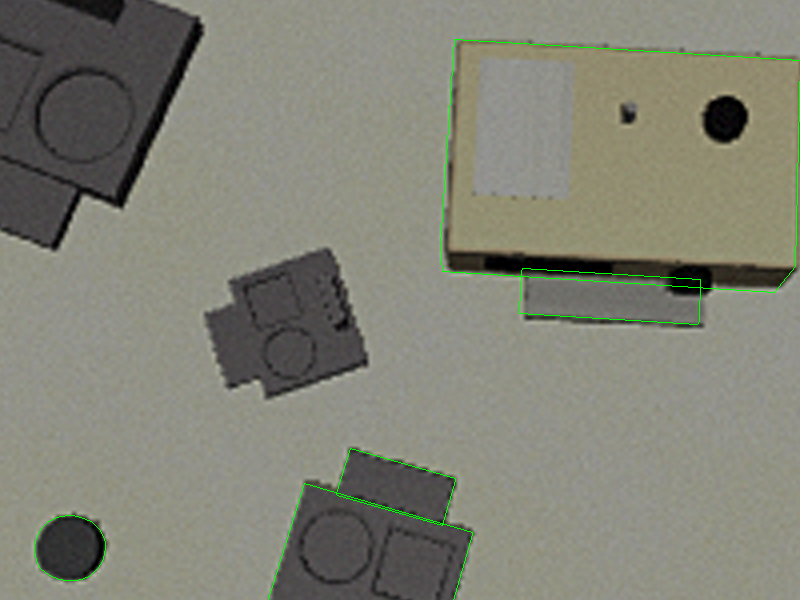

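View pics/fit_scene.png

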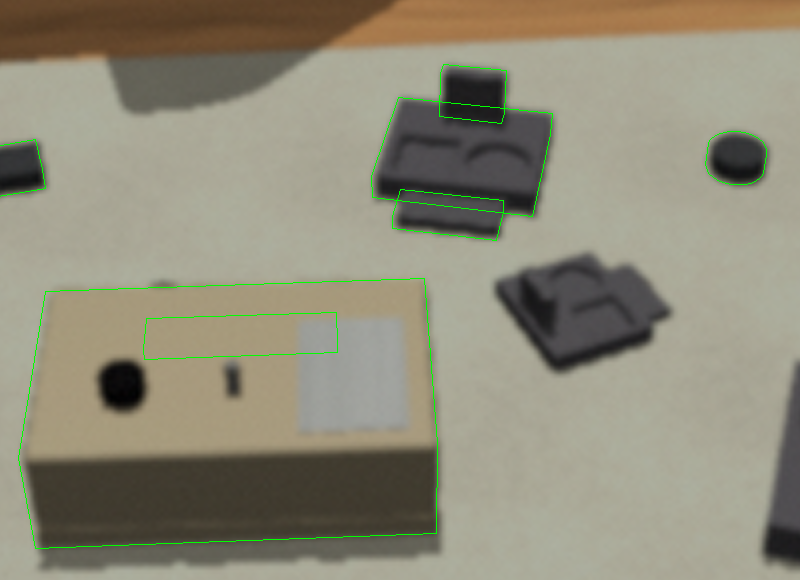

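```bash
cat >> h.py <<'E'
def delta(target,yaw=None):
    s=r.state();R=np.array(s["eef_rot"]);p=np.array(s["ee_pos"])
    print("t",s["time_s"],"pos",np.round(p,4),"yaw_y",round(np.arctan2(R[1,1],R[0,1]),4),"w",s["gripper_width"],"tool shift cm",np.round(R.T@(np.array(target)-p)*100,2))
E
python3 - <<'E'
from h import *
f=np.load("top_0.npy",allow_pickle=True).item();print(f["camera_matrix"]); print(r.tip_extent)
delta([.483,.242,.12])
E
```

```text
[[382.09861677   0.         281.62682294]
 [  0.         382.09861677 210.36715827]
 [  0.           0.           1.        ]]
0.014
t 1.5 pos [ 0.1455 -0.5563  0.2453] yaw_y -1.315 w 0.08570628136202486 tool shift cm [ 52.85 -68.7   12.53]
```

{"op": "send_rows", "data": {"steps": [2.94, -3.82, 0, 0, 0, 0, 2.94, -3.82, 0, 0, 0, 0, 2.94, -3.82, 0, 0, 0, 0, 2.94, -3.82, 0, 0, 0, 0, 2.94, -3.82, 0, 0, 0, 0, 2.94, -3.82, 0, 0, 0, 0, 2.94, -3.82, 0, 0, 0, 0, 2.94, -3.82, 0, 0, 0, 0, 2.94, -3.82, 0, 0, 0, 0, 2.94, -3.82, 0, 0, 0, 0, 2.94, -3.82, 0, 0, 0, 0, 2.94, -3.82, 0, 0, 0, 0, 2.94, -3.82, 0, 0, 0, 0, 2.94, -3.82, 0, 0, 0, 0, 2.94, -3.82, 0, 0, 0, 0, 2.94, -3.82, 0, 0, 0, 0, 2.94, -3.82, 0, 0, 0, 0, 2.94, -3.82, 0, 0, 0, 0], "jaw": 7}}

```text
time_s: 3.3
ee_pos: [0.4839, 0.2449, 0.2454]
eef_rot: [[0.967, 0.254, 0.001], [0.254, -0.967, -0.0], [0.0, 0.0, -1.0]]
wrist_force: [0.4, -0.5, -0.1]
gripper_width: 0.0706
finger_force: 0.0
```

{"op": "send_rows", "data": {"steps": [0, 0, 1.5, 0, 0, -0.1314, 0, 0, 1.5, 0, 0, -0.1314, 0, 0, 1.5, 0, 0, -0.1314, 0, 0, 1.5, 0, 0, -0.1314, 0, 0, 1.5, 0, 0, -0.1314, 0, 0, 1.5, 0, 0, -0.1314, 0, 0, 1.5, 0, 0, -0.1314, 0, 0, 1.5, 0, 0, -0.1314, 0, 0, 0, 0, 0, 0, 0, 0, 0, 0, 0, 0]}}

```text
time_s: 4.3
ee_pos: [0.4836, 0.2429, 0.1255]
eef_rot: [[0.263, 0.965, -0.0], [0.965, -0.263, -0.0], [-0.0, 0.0, -1.0]]
wrist_force: [0.7, 0.3, 0.3]
gripper_width: 0.0698
finger_force: 0.0
```

```bash
python3 - <<'E'
from h import *
print(r.tip_extent); delta([.483,.242,.024])
E
```

```text
0.014
t 4.3 pos [0.4836 0.2429 0.1255] yaw_y -0.2665 w 0.06981960757901606 tool shift cm [-0.1  -0.04 10.15]
```

{"op": "send_rows", "data": {"steps": [-0.02, 0, 2, 0, 0, 0, -0.02, 0, 2, 0, 0, 0, -0.02, 0, 2, 0, 0, 0, -0.02, 0, 2, 0, 0, 0, 0, 0, 1.5, 0, 0, 0, 0, 0, 1.05, 0, 0, 0, 0, 0, 0, 0, 0, 0]}}

```text
time_s: 5.0
ee_pos: [0.4831, 0.2419, 0.0193]
eef_rot: [[0.262, 0.965, -0.001], [0.965, -0.262, -0.001], [-0.001, -0.001, -1.0]]
wrist_force: [1.0, -0.7, -0.5]
gripper_width: 0.0698
finger_force: 0.0
```

{"op": "send_rows", "data": {"steps": [0, 0, 0, 0, 0, 0, 0, 0, 0, 0, 0, 0, 0, 0, 0, 0, 0, 0, 0, 0, 0, 0, 0, 0, 0, 0, 0, 0, 0, 0, 0, 0, 0, 0, 0, 0, 0, 0, 0, 0, 0, 0], "jaw": 3, "squeeze": 20}}

```text
time_s: 5.7
ee_pos: [0.4838, 0.2424, 0.0209]
eef_rot: [[0.261, 0.965, 0.002], [0.965, -0.261, 0.001], [0.001, 0.001, -1.0]]
wrist_force: [-1.2, 0.8, 6.0]
gripper_width: 0.0387
finger_force: 20.0
```

{"op": "send_rows", "data": {"steps": [0, 0, 0, 0, 0, 0, 0, 0, 0, 0, 0, 0, 0, 0, 0, 0, 0, 0, 0, 0, 0, 0, 0, 0, 0, 0, -0.15, 0, 0, -0.1426, 0, 0, 0, 0, 0, -0.1426, 0, 0, 0, 0, 0, -0.1426, 0, 0, 0, 0, 0, -0.1426, 0, 0, 0, 0, 0, -0.1426, 0, 0, 0, 0, 0, -0.1426, 0, 0, 0, 0, 0, -0.1426, 0, 0, 0, 0, 0, -0.1426, 0, 0, 0, 0, 0, -0.1426, 0, 0, 0, 0, 0, -0.1426, 0, 0, 0, 0, 0, -0.1426, 0, 0, 0, 0, 0, 0, 0, 0, 0, 0, 0, 0], "jaw": 7}}

```text
time_s: 7.4
ee_pos: [0.4833, 0.242, 0.0212]
eef_rot: [[-0.964, 0.266, -0.0], [0.266, 0.964, -0.0], [0.0, -0.0, -1.0]]
wrist_force: [-0.8, -0.5, -0.7]
gripper_width: 0.0699
finger_force: 0.0
```

{"op": "send_rows", "data": {"steps": [0, 0, 0, 0, 0, 0, 0, 0, 0, 0, 0, 0, 0, 0, 0, 0, 0, 0, 0, 0, 0, 0, 0, 0, 0, 0, 0, 0, 0, 0, 0, 0, 0, 0, 0, 0, 0, 0, 0, 0, 0, 0], "jaw": 3, "squeeze": 30}}

```text
time_s: 8.1
ee_pos: [0.4834, 0.2421, 0.0215]
eef_rot: [[-0.965, 0.263, 0.0], [0.263, 0.965, 0.0], [-0.0, 0.0, -1.0]]
wrist_force: [-1.3, -0.5, 5.4]
gripper_width: 0.0379
finger_force: 30.0
```

```bash
python3 - <<'E'
from h import *
delta([.483,.242,.12])
from scipy.spatial.transform import Rotation
f=r.grab_frame("scene"); cv2.imwrite("pics/grip.png",cv2.resize(f["color"][120:230,270:420],None,fx=5,fy=5,interpolation=cv2.INTER_CUBIC))
E
```

```text
t 8.1 pos [0.4834 0.2421 0.0215] yaw_y 1.3046 w 0.03786766428172137 tool shift cm [ 0.03 -0.01 -9.85]
```

View pics/grip.png

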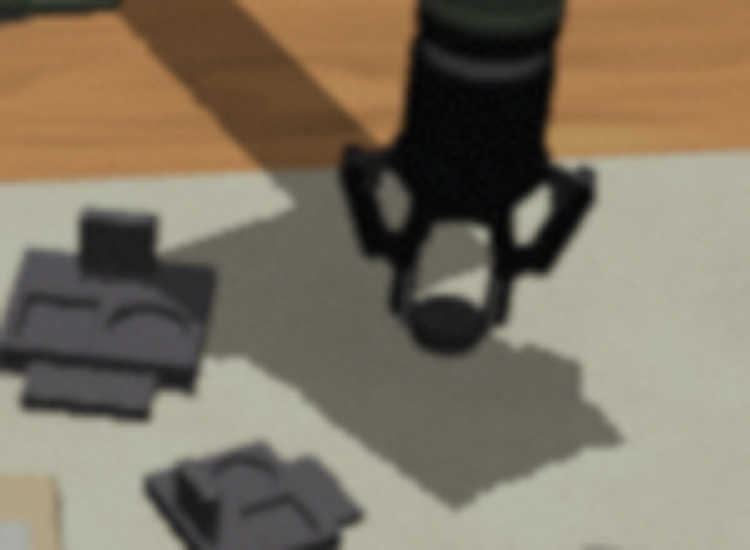

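```bash
python3 - <<'E'
from h import *
f=np.load("top_0.npy",allow_pickle=True).item();K=np.array(f["camera_matrix"]);R=np.array(f["orientation"]);t=np.array(f["position"])
def ray(u,v,z):
    d=R@np.linalg.inv(K)@[u,v,1]; return t+d*(z-t[2])/d[2]
print("pocket eye",ray((336+620)/4-.5,(548+500)/4-.5,.018)+[.0026,-.0009,0])
print("disc eye",ray((70+620)/4-.5,(548+500)/4-.5,.016))
delta([.4872,.0747,.09])
E
```

```text
pocket eye [0.48556655 0.07410826 0.018     ]
disc eye [0.48055214 0.24112028 0.016     ]
t 8.15 pos [0.4834 0.2421 0.0215] yaw_y 1.3047 w 0.03811217023381958 tool shift cm [ -4.77 -16.05  -6.85]
```

{"op": "send_rows", "data": {"steps": [0, 0, -1, 0, 0, 0, 0, 0, -2, 0, 0, 0, 0, 0, -2, 0, 0, 0, 0, 0, -2, 0, 0, 0, 0, 0, 0, 0, 0, 0]}}

```text
time_s: 8.65
ee_pos: [0.4849, 0.2428, 0.0937]
eef_rot: [[-0.965, 0.263, 0.005], [0.263, 0.965, 0.002], [-0.004, 0.004, -1.0]]
wrist_force: [0.0, 0.6, -1.0]
gripper_width: 0.0386
finger_force: 30.4
```

{"op": "send_rows", "data": {"steps": [-0.954, -3.21, 0, 0, 0, 0, -0.954, -3.21, 0, 0, 0, 0, -0.954, -3.21, 0, 0, 0, 0, -0.954, -3.21, 0, 0, 0, 0, -0.954, -3.21, 0, 0, 0, 0, 0, 0, 2, 0, 0, 0, 0, 0, 2, 0, 0, 0, 0, 0, 0, 0, 0, 0, 0, 0, 0, 0, 0, 0]}}

```text
time_s: 9.55
ee_pos: [0.4867, 0.0746, 0.0507]
eef_rot: [[-0.965, 0.263, -0.002], [0.263, 0.965, -0.0], [0.002, -0.001, -1.0]]
wrist_force: [0.2, 0.1, -1.8]
gripper_width: 0.0381
finger_force: 30.5
```

```bash
python3 - <<'E'
from h import *
delta([.4868,.0745,.0335])
f=r.grab_frame("scene"); img=cv2.resize(f["color"][130:220,250:360],None,fx=6,fy=6,interpolation=cv2.INTER_CUBIC)
for l in("carrier","disc_center"):
    for o in r.outline_of(f,l)[:5]:
        print(l,o["score"],np.round(o["at"]),o["pixels"].sum())
        if l=="carrier" and np.hypot(o["at"][0]-289,o["at"][1]-186)<15: print(fit(f,o["pixels"],CAR,np.array([.48,.05,-.265]))[:2])
p=np.array(r.state()["ee_pos"])
c=lambda P:(((proj(f,P)-[250,130])+.5)*6).round().astype(np.int32)
b=[-.0022,.0012,0]
zb=p[2]-.0215
for P,col in((np.array([[p[0]+.02*np.cos(t),p[1]+.02*np.sin(t),zb] for t in a])-b,(0,255,0)),(np.array([[.4872+.022*np.cos(t),.0747+.022*np.sin(t),.018] for t in a])-b,(0,0,255))):
    cv2.polylines(img,[c(P)],True,col,1)
cv2.imwrite("pics/hover.png",img)
E
```

```text
t 9.55 pos [0.4867 0.0746 0.0507] yaw_y 1.3048 w 0.03809102200126567 tool shift cm [-0.02 -0.01  1.72]
carrier 0.98 [407. 263.] 4173
carrier 0.7 [317. 221.] 836
carrier 0.66 [286. 188.] 1015
(array([ 0.47921763,  0.04949639, -0.24749993]), np.float64(0.4333004926108374))
disc_center 0.58 [297. 181.] 156
```

View pics/hover.png

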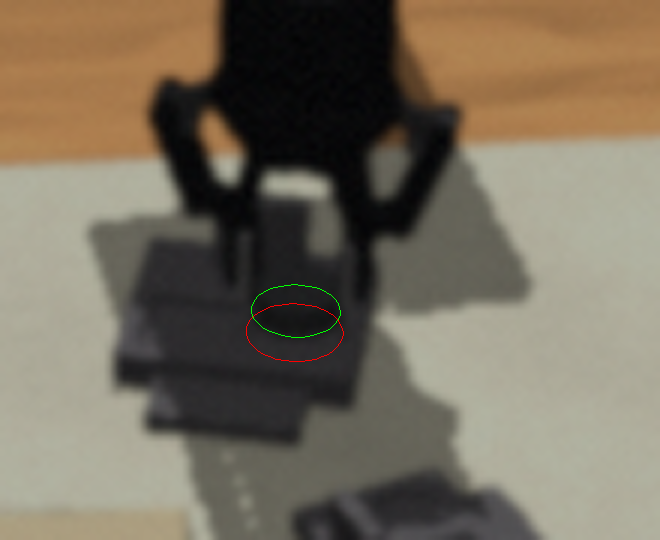

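{"op": "send_rows", "data": {"steps": [0, 0, 0.4, 0, 0, 0, 0, 0, 0.4, 0, 0, 0, 0, 0, 0.3, 0, 0, 0, 0, 0, 0.1, 0, 0, 0, 0, 0, 0, 0, 0, 0]}}

```text
time_s: 10.2
ee_pos: [0.4869, 0.0747, 0.0392]
eef_rot: [[-0.965, 0.263, -0.001], [0.263, 0.965, -0.0], [0.001, -0.0, -1.0]]
wrist_force: [-0.9, 1.1, -0.8]
gripper_width: 0.0379
finger_force: 30.7
```

{"op": "send_rows", "data": {"steps": [0, 0, 0.2, 0, 0, 0, 0, 0, 0.2, 0, 0, 0, 0, 0, 0.1, 0, 0, 0, 0, 0, 0, 0, 0, 0]}}

```text
time_s: 10.6
ee_pos: [0.4866, 0.0746, 0.0339]
eef_rot: [[-0.965, 0.263, -0.001], [0.263, 0.965, -0.0], [0.001, -0.001, -1.0]]
wrist_force: [-1.7, 0.7, -0.1]
gripper_width: 0.0383
finger_force: 30.6
```

{"op": "send_rows", "data": {"steps": [0, 0, 0.05, 0, 0, 0, 0, 0, 0.05, 0, 0, 0, 0, 0, 0, 0, 0, 0]}}

```text
time_s: 10.9
ee_pos: [0.4866, 0.0746, 0.0332]
eef_rot: [[-0.965, 0.263, -0.001], [0.263, 0.965, -0.0], [0.001, -0.0, -1.0]]
wrist_force: [-2.9, 0.1, 0.9]
gripper_width: 0.0383
finger_force: 30.7
```

{"op": "send_rows", "data": {"steps": [0, 0, 0, 0, 0, 0, 0, 0, 0, 0, 0, 0, 0, 0, 0, 0, 0, 0, 0, 0, 0, 0, 0, 0, 0, 0, -1, 0, 0, 0, 0, 0, -2, 0, 0, 0, 0, 0, -4, 0, 0, 0, 0, 0, -3, 0, 0, 0, 0, 0, 0, 0, 0, 0], "jaw": 5.2}}

```text
time_s: 11.8
ee_pos: [0.4902, 0.075, 0.1381]
eef_rot: [[-0.965, 0.263, 0.01], [0.263, 0.965, 0.001], [-0.01, 0.004, -1.0]]
wrist_force: [0.5, -0.0, -0.0]
gripper_width: 0.052
finger_force: 0.0
```

```bash
cat > m2.py <<'E'
from h import *
f=r.grab_frame("scene"); np.save("scene_2.npy",f,allow_pickle=True)
img=cv2.resize(f["color"][130:290,170:370],None,fx=3.75,fy=3.75,interpolation=cv2.INTER_CUBIC)
for l in("carrier","disc_center"):
    for o in r.outline_of(f,l)[:4]:
        P,_,_=pts(f,o["pixels"]); print(l,round(o["score"],2),np.round(o["at"]),o["pixels"].sum(),np.round(np.median(P,0),4),np.round(np.percentile(P[:,2],95),4))
        if l=="carrier" and np.hypot(o["at"][0]-289,o["at"][1]-186)<15: print(fit(f,o["pixels"],CAR,np.array([.48,.05,-.265]))[:2])
        if l=="disc_center" and np.hypot(o["at"][0]-297,o["at"][1]-181)<15: print(fit(f,o["pixels"],[DISC[0]+[0,0,.011]],np.array([.488,.0735,0]))[:2])
cv2.imwrite("pics/placed.png",img)
delta([.4775-.048*.965,.0515+.048*.262,.12])
E
python3 m2.py
```

```text
carrier 0.93 [317. 221.] 840 [0.6378 0.109  0.0076] 0.0303
carrier 0.76 [286. 183.] 1193 [0.471  0.0472 0.0127] 0.0438
(array([ 0.47954937,  0.05015625, -0.26327099]), np.float64(0.18208503854182073))
carrier 0.55 [409. 263.] 4104 [0.8185 0.2715 0.021 ] 0.0701
disc_center 0.66 [299. 185.] 146 [0.4964 0.0732 0.022 ] 0.0253
(array([0.48863529, 0.07356161, 0.0060724 ]), np.float64(0.19868385710448563))
t 11.95 pos [0.4867 0.0746 0.1333] yaw_y 1.3048 w 0.051934704401128455 tool shift cm [ 5.08 -2.47  1.33]
```

View pics/placed.png

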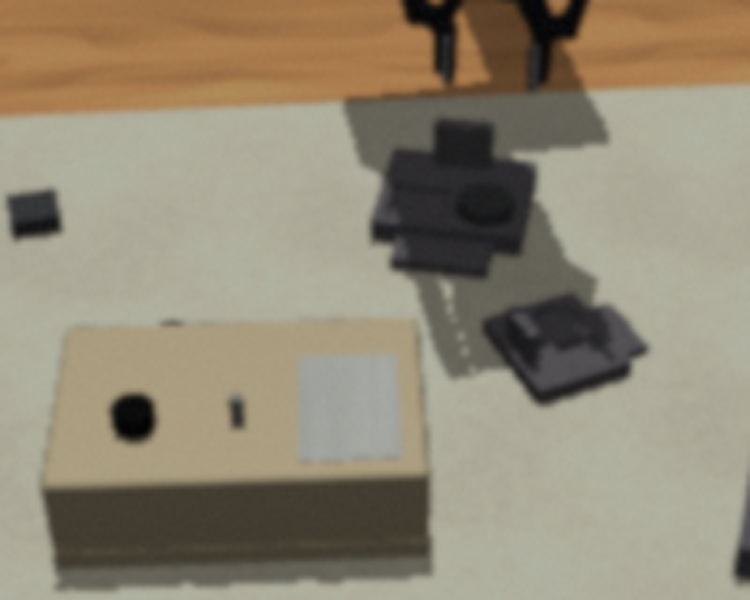

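```bash
python3 - <<'E'
from h import *
f=np.load("top_0.npy",allow_pickle=True).item();K=np.array(f["camera_matrix"]);R=np.array(f["orientation"]);t=np.array(f["position"])
def ray(u,v,z):
    d=R@np.linalg.inv(K)@[(u+620)/4-.5,(v+500)/4-.5,1]; return t+d*(z-t[2])/d[2]+[.0026,-.0009,0]
A,B=ray(525,317,.022),ray(703,326,.022); d=A-B; print(A,B,(A+B)/2,np.hypot(*d[:2]),-np.arctan2(d[0],d[1]))
# sharper: brightness-thresholded lip region + depth
P,u,v=pts(f,np.ones((420,560),bool)); g=cv2.cvtColor(f["color"],cv2.COLOR_BGR2GRAY)[v,u]
m=(P[:,0]>.62)&(P[:,0]<.66)&(P[:,1]>-.18)&(P[:,1]<-.03)&(P[:,2]>.015)&(P[:,2]<.032)
r_=cv2.minAreaRect((P[m][:,:2]*1e3).astype(np.float32)); print(m.sum(),r_,P[m].min(0),P[m].max(0))
q=P[m]; ys=np.arange(-.15,-.045,.004); e=[(y,q[abs(q[:,1]-y)<.003][:,0].min()) for y in ys if (abs(q[:,1]-y)<.003).any()]; print(np.polyfit(*np.array(e).T,1))
delta([.4312,.0641,.10])
E
```

```text
[ 0.63473576 -0.04232832  0.022     ] [ 0.63089884 -0.15710047  0.022     ] [ 0.6328173  -0.09971439  0.022     ] 0.1148362749368515 -0.033418338270759504
494 ((644.42626953125, -109.12247467041016), (140.96145629882812, 28.91384506225586), 88.33529663085938) [ 0.62868021 -0.17997712  0.01511864] [ 0.65966785 -0.03905495  0.03133343]
[0.03329204 0.63402146]
t 11.95 pos [0.4867 0.0746 0.1333] yaw_y 1.3048 w 0.051934704401128455 tool shift cm [ 5.08 -2.47  3.33]
```

{"op": "send_rows", "data": {"steps": [1.02, -0.494, 0, 0, 0, 0, 1.02, -0.494, 0, 0, 0, 0, 1.02, -0.494, 0, 0, 0, 0, 1.02, -0.494, 0, 0, 0, 0, 1.02, -0.494, 0, 0, 0, 0, 0, 0, 0, 0, 0, 0.1427, 0, 0, 0, 0, 0, 0.1427, 0, 0, 0, 0, 0, 0.1427, 0, 0, 0, 0, 0, 0.1427, 0, 0, 0, 0, 0, 0.1427, 0, 0, 0, 0, 0, 0.1427, 0, 0, 0, 0, 0, 0.1427, 0, 0, 0, 0, 0, 0.1427, 0, 0, 0, 0, 0, 0.1427, 0, 0, 0, 0, 0, 0.1427, 0, 0, 0, 0, 0, 0.1427, 0, 0, 0, 0, 0, 0, 0, 0, 0, 0, 0, 0], "jaw": 3}}

```text
time_s: 13.75
ee_pos: [0.431, 0.0641, 0.1333]
eef_rot: [[0.259, 0.966, 0.0], [0.966, -0.259, -0.0], [-0.0, 0.0, -1.0]]
wrist_force: [-1.2, -0.3, 0.4]
gripper_width: 0.0299
finger_force: 0.0
```

```bash
python3 - <<'E'
from h import *
delta([.4312,.0641,.040])
E
```

```text
t 13.75 pos [0.431  0.0641 0.1333] yaw_y -0.262 w 0.029906947365736635 tool shift cm [0.   0.02 9.33]
```

{"op": "send_rows", "data": {"steps": [0, 0, 3, 0, 0, 0, 0, 0, 2.5, 0, 0, 0, 0, 0, 2, 0, 0, 0, 0, 0, 1.2, 0, 0, 0, 0, 0, 0.6, 0, 0, 0, 0, 0, 0, 0, 0, 0]}}

```text
time_s: 14.35
ee_pos: [0.431, 0.0641, 0.0398]
eef_rot: [[0.261, 0.965, -0.001], [0.965, -0.261, -0.0], [-0.001, -0.001, -1.0]]
wrist_force: [1.1, -0.2, 0.5]
gripper_width: 0.0303
finger_force: 0.0
```

{"op": "send_rows", "data": {"steps": [0, 0, 0, 0, 0, 0, 0, 0, 0, 0, 0, 0, 0, 0, 0, 0, 0, 0, 0, 0, 0, 0, 0, 0, 0, 0, 0, 0, 0, 0], "jaw": 0.5, "squeeze": 50}}

```text
time_s: 14.85
ee_pos: [0.4313, 0.0643, 0.0409]
eef_rot: [[0.262, 0.965, 0.0], [0.965, -0.262, 0.0], [0.0, 0.0, -1.0]]
wrist_force: [-2.2, 1.4, 5.6]
gripper_width: 0.0109
finger_force: 50.2
```

```bash
python3 - <<'E'
from h import *
w=-.034;c,s=np.cos(w),np.sin(w)
for d in(-.163,-.123,-.083): print(d,.635+d*c,-.0985+d*s)
delta([.635-.163*c,-.0985-.163*s,.041])
E
```

```text
-0.163 0.472094204924401 -0.09295906769695192
-0.123 0.5120710871515419 -0.09431880568542998
-0.083 0.5520479693786827 -0.09567854367390803
t 14.85 pos [0.4313 0.0643 0.0409] yaw_y -0.2647 w 0.01093144659337688 tool shift cm [-1.411e+01  8.050e+00 -1.000e-02]
```

{"op": "send_rows", "data": {"steps": [0, 0, -0.15, 0, 0, 0, 0, 0, 0, 0, 0, 0, -0.9, 0.5, 0, 0, 0, 0, -1.76, 1, 0, 0, 0, 0, -1.76, 1, 0, 0, 0, 0, -1.76, 1, 0, 0, 0, 0, -1.76, 1, 0, 0, 0, 0, -1.76, 1, 0, 0, 0, 0, -1.76, 1, 0, 0, 0, 0, -1.76, 1, 0, 0, 0, 0, -0.9, 0.5, 0, 0, 0, 0, 0, 0, 0, 0, 0, -0.0578, 0, 0, 0, 0, 0, -0.0578, 0, 0, 0, 0, 0, -0.0578, 0, 0, 0, 0, 0, -0.0578, 0, 0, 0, 0, 0, 0, 0, 0, 0, 0, 0, 0]}}

```text
time_s: 16.55
ee_pos: [0.4714, -0.093, 0.0415]
eef_rot: [[0.035, 0.999, -0.001], [0.999, -0.035, 0.0], [-0.0, -0.001, -1.0]]
wrist_force: [-0.2, -0.9, -5.9]
gripper_width: 0.0109
finger_force: 48.9
```

```bash
cat > m3.py <<'E'
from h import *
out=[]
for n,b in(("scene",[-.0022,.0012]),("top",[.0026,-.0009])):
    f=r.grab_frame(n); s=r.state(); p=np.array(s["ee_pos"])
    for l,p0 in(("carrier",np.array([p[0]+.048,p[1]-.0016,-.034])),("disc_center",np.array([p[0]+.052,p[1]+.023,0]))):
        uv=proj(f,[*p0[:2],.01])[0]
        for o in r.outline_of(f,l)[:5]:
            if np.hypot(*(np.array(o["at"])-uv))<22:
                q,c,_=fit(f,o["pixels"],CAR if l=="carrier" else [DISC[0]+[0,0,.0125]],p0); print(n,l,np.round(q[:2]+b,4),round(q[2],3),round(c,3));break
    if n=="scene": img1=cv2.resize(f["color"][150:270,200:350],None,fx=4,fy=4,interpolation=cv2.INTER_CUBIC)
    else: 
        img2=cv2.resize(f["color"][150:285,250:350],None,fx=4,fy=4,interpolation=cv2.INTER_CUBIC)
w=-.034;c,s_=np.cos(w),np.sin(w)
print("d",(p[0]-.635)*c+(p[1]+.0985)*s_,"lat",-(p[0]-.635)*s_+(p[1]+.0985)*c, s["wrist_force"])
delta([.635-.123*c,-.0985-.123*s_,.0415])
import sys
cv2.imwrite(sys.argv[1],np.hstack([cv2.resize(img1,(400,320)),img2[:320] if 0 else cv2.resize(img2,(396,534))[:320]]) if 0 else np.hstack([np.vstack([cv2.resize(img1,(400,320)),np.zeros((220,400,3),np.uint8)]),img2]))
E
python3 m3.py pics/pre.png
```

```text
scene carrier [ 0.5197 -0.095 ] -0.028 0.272
scene disc_center [ 0.524 -0.072] 0.016 0.29
top carrier [ 0.5612 -0.0834] -0.52 7.293
d -0.1634786242223471 lat -8.052561072822203e-05 [ 1.09802501e+00  1.24490676e-03 -5.81610753e+00]
t 16.85 pos [ 0.4717 -0.093   0.0418] yaw_y -0.0339 w 0.011199645056902201 tool shift cm [0.01 4.04 0.03]
```

View pics/pre.png

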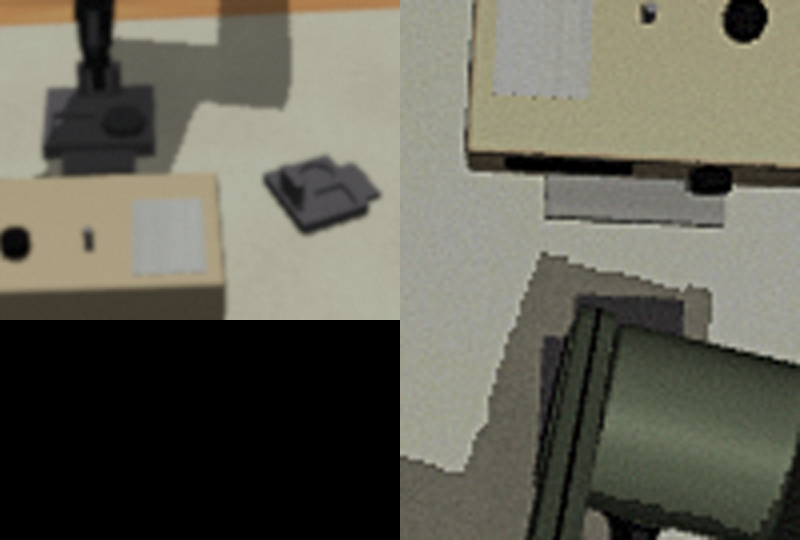

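{"op": "send_rows", "data": {"steps": [0, 1, 0, 0, 0, 0, 0, 1, 0, 0, 0, 0, 0, 1, 0, 0, 0, 0, 0, 1, 0, 0, 0, 0, 0, 0.5, 0, 0, 0, 0, 0, 0.5, 0, 0, 0, 0, 0, 0, 0, 0, 0, 0]}}

```text
time_s: 17.55
ee_pos: [0.5224, -0.0947, 0.0417]
eef_rot: [[0.034, 0.999, 0.001], [0.999, -0.034, -0.0], [-0.0, 0.001, -1.0]]
wrist_force: [-0.7, -1.2, -5.2]
gripper_width: 0.0112
finger_force: 49.1
```

{"op": "send_rows", "data": {"steps": [0, 0.5, 0, 0, 0, 0, 0, 0.5, 0, 0, 0, 0, 0, 0.5, 0, 0, 0, 0, 0, 0.3, 0, 0, 0, 0, 0, 0, 0, 0, 0, 0]}}

```text
time_s: 18.05
ee_pos: [0.5403, -0.0954, 0.0418]
eef_rot: [[0.034, 0.999, 0.001], [0.999, -0.034, -0.0], [-0.0, 0.001, -1.0]]
wrist_force: [-0.9, -0.4, -5.0]
gripper_width: 0.0113
finger_force: 49.1
```

Predicted contact is near x ≈ 0.544 and home near 0.552. I'll continue in small steps.

{"op": "send_rows", "data": {"steps": [0, 0.2, 0, 0, 0, 0, 0, 0.2, 0, 0, 0, 0, 0, 0.2, 0, 0, 0, 0, 0, 0, 0, 0, 0, 0]}}

```text
time_s: 18.45
ee_pos: [0.5444, -0.0953, 0.0416]
eef_rot: [[0.034, 0.999, -0.003], [0.999, -0.034, 0.0], [0.0, -0.003, -1.0]]
wrist_force: [-5.4, 0.1, -1.8]
gripper_width: 0.0112
finger_force: 49.6
```

{"op": "send_rows", "data": {"steps": [0, 0.2, 0, 0, 0, 0, 0, 0.2, 0, 0, 0, 0, 0, 0, 0, 0, 0, 0]}}

```text
time_s: 18.75
ee_pos: [0.5478, -0.0954, 0.0416]
eef_rot: [[0.034, 0.999, -0.004], [0.999, -0.034, 0.0], [0.0, -0.004, -1.0]]
wrist_force: [-6.8, 0.1, -1.2]
gripper_width: 0.0113
finger_force: 49.8
```

{"op": "send_rows", "data": {"steps": [0, 0.15, 0, 0, 0, 0, 0, 0.15, 0, 0, 0, 0, 0, 0, 0, 0, 0, 0]}}

```text
time_s: 19.05
ee_pos: [0.5496, -0.0955, 0.0415]
eef_rot: [[0.034, 0.999, -0.007], [0.999, -0.034, 0.001], [0.0, -0.007, -1.0]]
wrist_force: [-10.1, 0.4, -0.6]
gripper_width: 0.011
finger_force: 50.0
```

{"op": "send_rows", "data": {"steps": [0, 0.15, 0, 0, 0, 0, 0, 0, 0, 0, 0, 0, 0, 0, 0, 0, 0, 0]}}

```text
time_s: 19.35
ee_pos: [0.5496, -0.0955, 0.0415]
eef_rot: [[0.034, 0.999, -0.01], [0.999, -0.034, 0.001], [0.001, -0.01, -1.0]]
wrist_force: [-12.7, -0.1, 2.6]
gripper_width: 0.0107
finger_force: 50.4
```

{"op": "send_rows", "data": {"steps": [0, 0.15, 0, 0, 0, 0, 0, 0, 0, 0, 0, 0, 0, 0, 0, 0, 0, 0]}}

```text
time_s: 19.65
ee_pos: [0.5496, -0.0955, 0.0415]
eef_rot: [[0.033, 0.999, -0.013], [0.999, -0.033, 0.001], [0.001, -0.013, -1.0]]
wrist_force: [-17.4, -0.7, 5.5]
gripper_width: 0.0114
finger_force: 50.9
```

```bash
python3 m3.py pics/home.png
```

```text
scene carrier [ 0.5462 -0.096 ] 0.007 1.654
scene disc_center [ 0.5879 -0.0722] 0.135 1.365
d -0.08544843002788466 lat 0.0001290578047871498 [-16.92628679  -0.42103916   5.45001108]
t 19.95 pos [ 0.5496 -0.0955  0.0415] yaw_y -0.0334 w 0.01136904595892045 tool shift cm [-0.01 -3.76  0.04]
```

View pics/home.png

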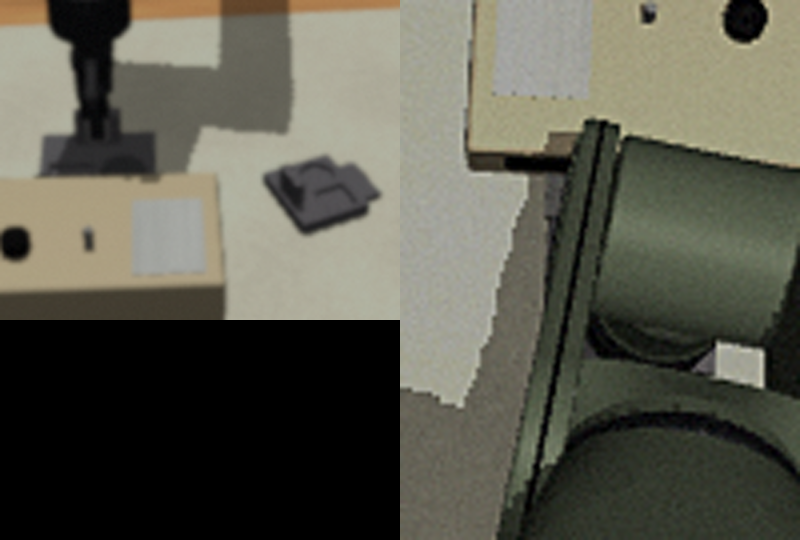

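The picture shows the plate's front against the lip's front edge at about (555,215) in the right half, and the disc still in its pocket at (128,165) on the left. It hit a hard stop after the spring force rose to about 10 N, so the carrier is home and I'm handing in.

```bash
python3 -c "
from rig import r
print(r.finish_job())"
```

```text
the job is handed in; nothing more can be done
None
```

I laid the disc flat in the round pocket and slid the carrier home against the lip. I handed in at about 20 s, still gripping the tab with a push of about 17 N; the hand-in returned no verdict.

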